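# Shift the throwing wheel into its blue gear

### The job

Shift the throwing wheel into the blue gear: with the fingertips, gently push the black ball-topped lever along its gate - into the cross lane, sideways, and then fully home into the slot marked by the blue disc - and leave it there. Only push the lever, do not grip it, and leave the pottery and tools lying around undisturbed.

Things in the scene. Friction and masses are not known exactly. Their poses are not given: they have to be found in the camera images.
- wheel: tabletop throwing wheel, fixed: a grey gearbox 200 x 220 mm carrying the lever and its gate, and beyond it at x = +250 mm a wooden wheel disc, radius 140 mm, top 81 mm above the table. Origin: on the table under the middle of the gate; x points from the gearbox to the wheel disc, y to the left seen along x, z up. All gate directions below use these axes
- gate_mid (a point): middle of the gate, at the top of the aluminium plate (170 x 200 mm), 120 mm above the table. Cut in it: a cross lane along y and three columns along x (y = -26, 0, +26 mm), so six slots, three to +x, three to -x. Walls stop the 10 mm steel stem at slot and lane ends (play 2.5 mm); it changes column only in the lane. On the plate: only discs, screws and rib, under 10 mm high
- knob (a point): centre of the lever's black ball knob, 36 mm in diameter, 185 mm above the table upright, up to 10 mm lower in a corner. In the wheel's frame: x 0 in the lane, +-40 mm fully home in a slot; y 0 in the middle column, +-43 mm in the outer ones; play 4 mm. It swings about a pivot 165 mm below the knob against friction of about 3 N, has no spring, stays where left
- lever_fore (a joint): lean of the lever along the wheel's x, rad: 0 in the cross lane (it passes within about 0.03), +0.24 fully home in the slots on the wheel disc's side (+x), -0.24 in those on the other side. At the start the lever stands anywhere along the middle column
- lever_side (a joint): lean of the lever along the wheel's y axis in rad: 0 in the middle column, about +0.26 in the left (+y) column, about -0.26 in the right (-y) column
- blue: blue disc, 28 mm across, 3 mm thick, flat on the gate plate outside the end of one of the four outer slots (which one changes from run to run). It marks that slot: its centre lies vertically under the knob's centre, to about 4 mm, when the lever is fully home there. Origin: centre of its underside, 120 mm above the table
- red: red disc, 28 mm across, 3 mm thick, flat on the gate plate outside the end of one of the four outer slots (which one changes from run to run). It marks that slot: its centre lies vertically under the knob's centre, to about 4 mm, when the lever is fully home there. Origin: centre of its underside, 120 mm above the table
- yellow: yellow disc, 28 mm across, 3 mm thick, flat on the gate plate outside the end of one of the four outer slots (which one changes from run to run). It marks that slot: its centre lies vertically under the knob's centre, to about 4 mm, when the lever is fully home there. Origin: centre of its underside, 120 mm above the table
- green: green disc, 28 mm across, 3 mm thick, flat on the gate plate outside the end of one of the four outer slots (which one changes from run to run). It marks that slot: its centre lies vertically under the knob's centre, to about 4 mm, when the lever is fully home there. Origin: centre of its underside, 120 mm above the table
- cup: bisque-white cup, 80 mm across the rim, 70 mm high, loose, standing on the wooden wheel disc; origin at the centre of its underside
- rib: small loose wooden shaping rib, 30 x 18 x 7 mm, lying on top of the gate plate near its corner at (-62, -73) mm in the wheel's frame; origin at the centre of its underside
- slab: loose grey leather-hard tile, 90 x 220 x 12 mm, on the plywood board on the right; origin at the centre of its underside
- roller: loose wooden rolling rod, 34 mm thick, about 240 mm long, lying on the table on the left; origin on the table under its middle
- bowl: loose terracotta bowl, 150 mm across, 70 mm high, on the table on the left; origin at the centre of its underside
- jar: loose amber jar with steel lid, 70 mm across, 90 mm high, on the table on the right; origin at the centre of its underside
- spatula: loose wooden-handled spatula lying far out on the left; origin on the table under its middle

How it is judged:
By the outcome, as a careful person would: the job done as asked, in the order asked, and still so for the second after the job is handed in, with the robot touching nothing.
It also fails if it takes over 45 s, if anything falls off the work surface, if the arm or the gripper's body presses on something with over 40 N, if the wrist force passes 120 N, or if a joint passes its speed limit or range.

### The arm

A 7-joint arm with a two-finger parallel gripper is mounted at the origin on the work surface. World frame = base frame: x ahead of the robot, y to its left, z up, the work surface at z = 0. Lengths are in m, angles in rad, forces in N, time in s.
With the tool pointing down it reaches from about 0.425 to 0.875 m from the base axis. Payload 4.7 kg.
Tool frame: the origin (TCP) lies midway between the tips of the shut fingers; the grasp point (between the pads) lies 19 mm behind it; x points along the fingers, z is the direction in which the jaws open and shut, and the axes are right-handed (so a half turn about x gives the same grasp; the last joint's range is limited). The gripper opens to 87 mm and grips with 3 to 60 N. Pads are 19 mm wide; open, the fingers measure 117 mm over their backs; the gripper's body (75 mm by 190 mm) begins 51 mm behind the grasp point.
Start: joints at [1.159, 0.321, -0.07, 1.45, 0.023, 1.371, -0.057], TCP at [0.268, -0.592, 0.223] pointing down, gripper open.
Joint ranges: [-2.86, 2.86], [-0.3, 2.09], [-1.38, 1.24], [0.06, 2.45], [-1.56, 4.7], [0.09, 2.05], [-2.69, 2.69]. Speed limits (rad/s): [2.57, 2.57, 3.14, 3.14, 3.14, 3.14, 3.14].

### API

Orientations are given as a rotation vector (axis times angle).
In Python, from bench import ctrl gives the robot as it stands.
- The arm moves only by the shell command python3 -m pendant 'ROWS' [OPENING] [FORCE]. ROWS is JSON, a list of rows, each an object with "travel": the shift along the tool's x, y, z in m, a list of three; "twist": the turn about the tool's x in rad. In form: [{"travel": [x, y, z], "twist": twist}, ...]. A call has 1 to 10 rows; each row is the pose to reach, as a shift and turn from the pose measured when the call began, along the tool's axes at that moment; what a row does not reach only later rows make up. A row lasts 1/8 s, in which the tool goes at most 62.5 mm and 10.7 degrees, less where a joint would pass 70% of its speed; a pose out of reach is approached as far as the arm can. A call with a gripper value outside its range is refused whole. OPENING is the opening, from -1 (shut) to 1 (fully open), so that 0 is half open, set as the call begins (- or left out, the last holds). The fingers move at their own pace and stop on an object; FORCE is the grip in N (left out, the last holds). Time passes only in rows, so rows that repeat a pose let the fingers close. It gives the time, the measured TCP pose, the force and the opening at its end, in the units of the state.
- ctrl.get_state(): the state, without advancing time (a new reading comes with each control period).
- ctrl.get_image(name): name is "scene" or "side" or "wrist"; returns the picture (420x560x3 uint8, red, green, blue); there is no depth.
- ctrl.camera_model(name): a dict with "K" (3x3 intrinsics, pixels), "rvec" (rotation vector, rad) and "tvec" (3), from world to camera coordinates, as OpenCV has them; the wrist camera has in their place "T_tool_cam" (4x4, takes a point from camera to tool coordinates, whose origin is the TCP and whose axes are the tool frame's). Camera axes: x right, y down, z forward; pixel columns grow to the right and rows downward; lengths in m; the calibration is good to about 2 mm. The wrist camera is an equidistant fisheye: a pixel r from the principal point sees the ray r / f radians off the axis. A picture is of the moment at which its call begins: read the wrist's pose just before it. camera_model takes no time and is no camera call.
- ctrl.close_job(): hands the job in, once; it reports no verdict.
The state is a dict: "time": time; "joint_positions": joint angles; "qd": joint speeds; "joint_torque": joint torques, N m; "position": TCP position; "tool_rot": TCP orientation; "ft_force": force on the tool from outside, world axes, zero at the start; "torque": the same for the moment, N m; "grip_width": opening from 0.0 (shut) to 1.0 (fully open).
Only numpy, scipy, OpenCV 4.12 (cv2) and the standard library are available. Lean on these libraries where they do the work, as an engineer would, in place of code of your own. Each camera call takes 0.05 s, during which the arm holds its last target.

## Working session

There is one attempt and no reset: what is moved stays moved. The work goes in short steps, Python scripts to look and compute and a shell command to move; the robot and the scene stay as the last step left them, time stands still between calls to the robot, and variables do not carry over. Pictures are saved under pics/ and viewed, and the job is handed in when it is done.

```bash
ls; mkdir -p pics; python3 - <<'E'
from bench import ctrl
import cv2
s=ctrl.get_state();print(s)
for n in("scene","side","wrist"):
    cv2.imwrite(f"pics/a_{n}.png",ctrl.get_image(n)[:,:,::-1]); print(n,ctrl.camera_model(n))
E
```

```text
pics
{'time': 0.0, 'joint_positions': array([ 1.15912905,  0.32178495, -0.07007552,  1.451689  ,  0.02260251,
        1.37080205, -0.05689451]), 'qd': array([ 4.17621107e-05,  1.05912211e-03,  3.49471320e-04,  4.42245804e-04,
       -5.53852577e-04,  2.41228954e-03, -2.14863152e-03]), 'joint_torque': array([ 1.40073048e-04, -4.91288352e+01, -4.03785277e-01, -3.12525558e+01,
       -6.38705771e-02,  4.37966001e-02,  1.70072376e-04]), 'position': array([ 0.26817862, -0.59148107,  0.22147913]), 'tool_rot': array([ 0.89108172,  1.38274948, -0.88954138]), 'ft_force': array([ 0.22403911, -0.59186613,  0.48876803]), 'torque': array([ 0.00283844, -0.01994221, -0.02712045]), 'grip_width': 1.0017239804621259}
scene {'K': array([[392.55679071,   0.        , 279.76065168],
       [  0.        , 392.55679071, 207.67290153],
       [  0.        ,   0.        ,   1.        ]]), 'rvec': array([ 2.06699334,  1.50918796, -0.5330636 ]), 'tvec': array([-0.21056238, -0.31928169,  1.51224093])}
side {'K': array([[434.50559984,   0.        , 277.94493371],
       [  0.        , 434.50559984, 207.91995469],
       [  0.        ,   0.        ,   1.        ]]), 'rvec': array([ 0.20541344, -2.85069088,  1.12380971]), 'tvec': array([0.55154694, 0.10111118, 1.60818369])}
wrist {'K': array([[325.1922621 ,   0.        , 279.5200975 ],
       [  0.        , 325.1922621 , 212.25706926],
       [  0.        ,   0.        ,   1.        ]]), 'T_tool_cam': array([[ 0.0013773 , -0.2409745 ,  0.97053047, -0.16107928],
       [ 0.00136203, -0.97053004, -0.24097632,  0.06567871],
       [ 0.99999812,  0.00165379, -0.0010085 ,  0.00125869],
       [ 0.        ,  0.        ,  0.        ,  1.        ]])}
```

View pics/a_scene.png

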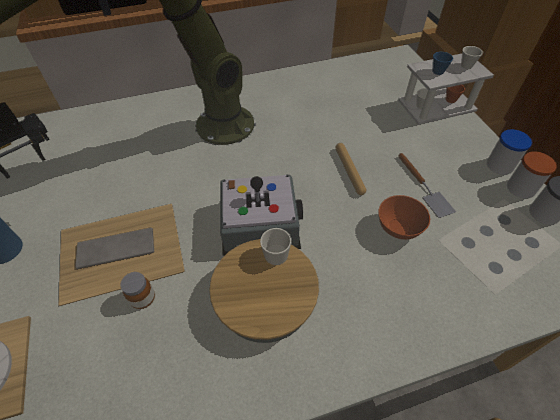

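View pics/a_side.png

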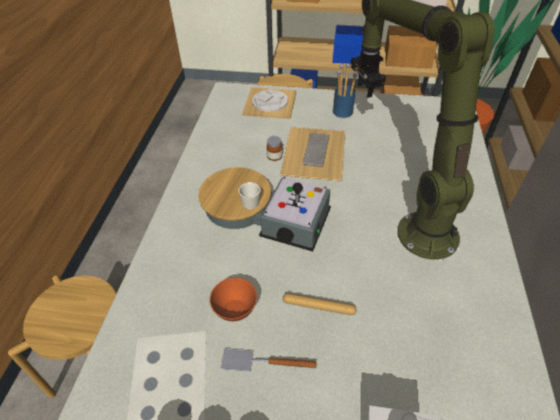

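View pics/a_wrist.png

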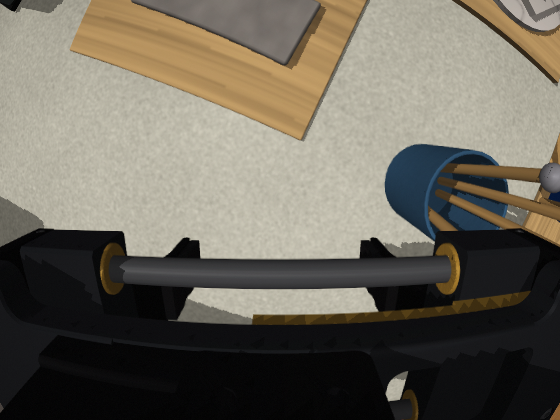

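The scene view shows the gearbox around (258,205) and the wheel disc at (265,288). The colored discs and knob at (257,184) need a zoomed crop.

```bash
python3 - <<'E'
import cv2,numpy as np
a=cv2.imread("pics/a_scene.png")[165:245,205:315]
b=cv2.imread("pics/a_side.png")[165:255,245:345]
cv2.imwrite("pics/b1.png",cv2.resize(a,None,fx=7,fy=7,interpolation=cv2.INTER_CUBIC))
cv2.imwrite("pics/b2.png",cv2.resize(b,None,fx=6.5,fy=6.5,interpolation=cv2.INTER_CUBIC))
E
```

```text
(no output)
```

View pics/b1.png

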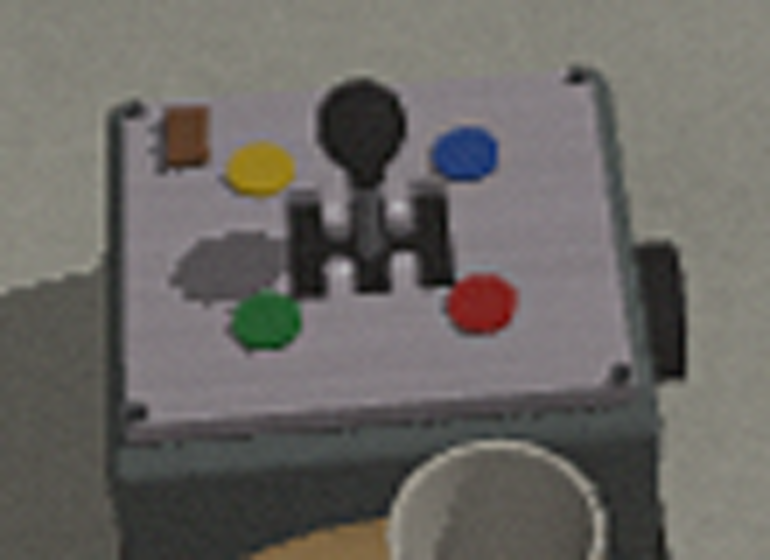

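View pics/b2.png

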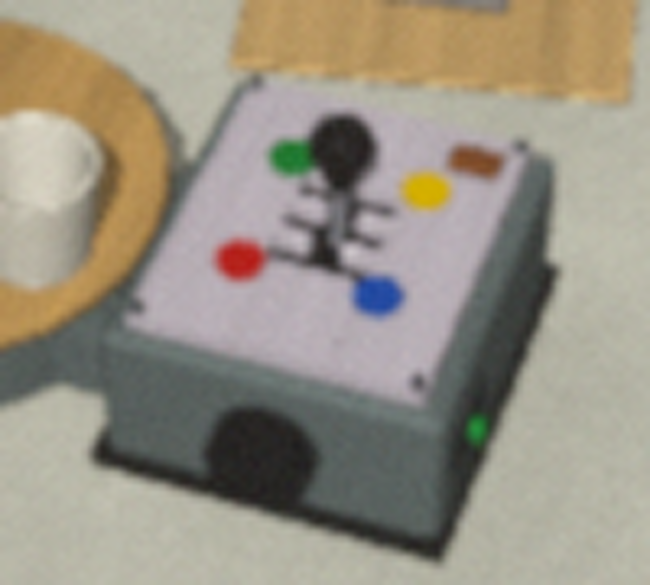

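```bash
cat > h.py <<'E'
from bench import ctrl
import cv2,numpy as np
def P(n):
    m=ctrl.camera_model(n);R=cv2.Rodrigues(m["rvec"])[0];return m["K"],R,m["tvec"]
def ray(n,p):
    K,R,t=P(n);d=R.T@np.linalg.inv(K)@np.array([p[0],p[1],1]);return -R.T@t,d
def onz(n,p,z):
    c,d=ray(n,p);return c+d*(z-c[2])/d[2]
def tri(ps):
    A=np.zeros((3,3));b=np.zeros(3)
    for n,p in ps:
        c,d=ray(n,p);d=d/np.linalg.norm(d);M=np.eye(3)-np.outer(d,d);A+=M;b+=M@c
    return np.linalg.solve(A,b)
def proj(n,X):
    K,R,t=P(n);q=K@(R@X+t);return q[:2]/q[2]
E
python3 - <<'E'
from h import *
np.set_printoptions(precision=4,suppress=True)
f=lambda p:(np.array(p)+.5)/7-.5+[205,165]
g=lambda p:(np.array(p)+.5)/6.5-.5+[245,165]
S=dict(yellow=(261,168),blue=(465,154),red=(481,304),green=(266,321))
D=dict(yellow=(426,191),blue=(377,296),red=(240,260),green=(290,157))
C={}
for k in S:
    a=onz("scene",f(S[k]),.123);b=onz("side",g(D[k]),.123);C[k]=(a+b)/2;print(k,a[:2],b[:2],tri([("scene",f(S[k])),("side",g(D[k]))]))
    if k=="green":C[k]=a
kn=tri([("scene",f((362,125))),("side",g((343,147)))])
print("knob",kn, proj("scene",kn)-f((362,125)))
mid=sum(C.values())/4
v=(C["red"]-C["blue"])+(C["green"]-C["yellow"]);v=v[:2]/np.linalg.norm(v[:2]);th=np.arctan2(v[1],v[0])
print("mid",mid,"yaw",th)
R=np.array([[v[0],v[1]],[-v[1],v[0]]])
for k in C:print(k,R@(C[k]-mid)[:2])
print("knob wheel",R@(kn-mid)[:2])
w=onz("scene",(265,288),.081);print("disc",R@(w-mid)[:2])
s=ctrl.get_state();T=cv2.Rodrigues(s["tool_rot"])[0];print(T, s["position"])
# tool axes in wheel frame
E
```

```text
yellow [ 0.4425 -0.0339] [ 0.4418 -0.0343] [ 0.442  -0.0341  0.1229]
blue [0.4615 0.0494] [0.4602 0.0496] [0.4605 0.0494 0.1223]
red [0.5399 0.0325] [0.538  0.0329] [0.5385 0.0324 0.1219]
green [ 0.5217 -0.0518] [ 0.5214 -0.0512] [ 0.5214 -0.0517  0.1226]
knob [0.4862 0.0009 0.185 ] [-0.1937 -0.1783]
mid [ 0.4909 -0.0009  0.123 ] yaw -0.2153479925478038
yellow [-0.0405 -0.0428]
blue [-0.0402  0.0428]
red [0.0398 0.0431]
green [ 0.0409 -0.0431]
knob wheel [-0.005   0.0008]
disc [0.263  0.0031]
[[-0.0007  0.9107  0.4131]
 [ 0.0013  0.4131 -0.9107]
 [-1.     -0.0001 -0.0015]] [ 0.2682 -0.5916  0.2217]
```

The blue disc is on the near, left slot at wheel (-40,+43) mm. The two cameras agree within 2 mm and the layout fits the spec. The knob is at (-5, 0). Plan: nudge it +x by 5 mm, push +y by 43 mm, then -x by 40 mm, with shut fingers and the tool pointing down.

```bash
python3 -m pendant '[{"travel":[-0.02,0.037,-0.029],"twist":0},{"travel":[-0.04,0.074,-0.058],"twist":0},{"travel":[-0.05,0.111,-0.087],"twist":-0.1},{"travel":[-0.05,0.148,-0.116],"twist":-0.25},{"travel":[-0.05,0.185,-0.145],"twist":-0.4},{"travel":[-0.05,0.222,-0.174],"twist":-0.55},{"travel":[-0.05,0.259,-0.203],"twist":-0.7},{"travel":[-0.05,0.259,-0.203],"twist":-0.85},{"travel":[-0.05,0.259,-0.203],"twist":-0.931},{"travel":[-0.05,0.259,-0.203],"twist":-0.931}]' -1 10
cat >> h.py <<'E'
mid=np.array([0.4909,-0.0009]);th=-0.2153
def wf(X): 
    c,s=np.cos(th),np.sin(th);return np.array([[c,s],[-s,c]])@(np.asarray(X)[:2]-mid)
def goal(wx,wy,z):
    s=ctrl.get_state();T=cv2.Rodrigues(s["tool_rot"])[0]
    c,sn=np.cos(th),np.sin(th);G=np.array([*(mid+np.array([[c,-sn],[sn,c]])@[wx,wy]),z])
    tw=np.cross(T[:,1],[-sn,c,0])@T[:,0]
    print("t",round(s["time"],2),"tcp wheel",wf(s["position"]).round(4),s["position"].round(4),"F",s["ft_force"].round(1),"grip",round(s["grip_width"],3))
    print("travel",(T.T@(G-s["position"])).round(4),"twist",round(float(np.arcsin(tw)),3), "toolx",T[:,0].round(3))
E
python3 -c "
from h import *
goal(-.05,0,.26)"
```

```text
time: 1.4
position: [0.4202, -0.2997, 0.2717]
tool_rot: [0.17, 1.565, -0.168]
ft_force: [-0.6, -0.2, 0.3]
grip_width: 0.022
t 1.4 tcp wheel [-0.0053 -0.307 ] [ 0.4202 -0.2997  0.2717] F [-0.6 -0.2  0.3] grip 0.022
travel [ 0.0122  0.307  -0.0446] twist 0.001 toolx [-0.001  0.002 -1.   ]
```

```bash
python3 -m pendant '[{"travel":[0.0,0.045,-0.007],"twist":0},{"travel":[0.0,0.09,-0.014],"twist":0},{"travel":[0.0,0.135,-0.021],"twist":0},{"travel":[0.0,0.18,-0.028],"twist":0},{"travel":[0.0,0.225,-0.034],"twist":0},{"travel":[0.006,0.265,-0.04],"twist":0},{"travel":[0.012,0.295,-0.045],"twist":0},{"travel":[0.012,0.307,-0.045],"twist":0},{"travel":[0.012,0.307,-0.045],"twist":0}]' -1
python3 - <<'E'
from h import *
goal(-.05,0,.165)
for n in("scene","side"): cv2.imwrite(f"pics/c_{n}.png",ctrl.get_image(n)[:,:,::-1])
a=cv2.imread("pics/c_scene.png")[130:260,190:330];b=cv2.imread("pics/c_side.png")[130:260,220:360]
cv2.imwrite("pics/c.png",cv2.resize(np.hstack([a,b]),None,fx=2.8,fy=2.8,interpolation=cv2.INTER_CUBIC))
E
```

```text
time: 2.52
position: [0.4419, 0.0097, 0.2604]
tool_rot: [0.169, 1.565, -0.168]
ft_force: [0.4, 0.1, 0.4]
grip_width: 0.009
t 2.52 tcp wheel [-0.0501 -0.0001] [0.4419 0.0097 0.2604] F [0.4 0.1 0.4] grip 0.009
travel [0.0954 0.     0.0002] twist 0.001 toolx [-0.001  0.001 -1.   ]
```

View pics/c.png

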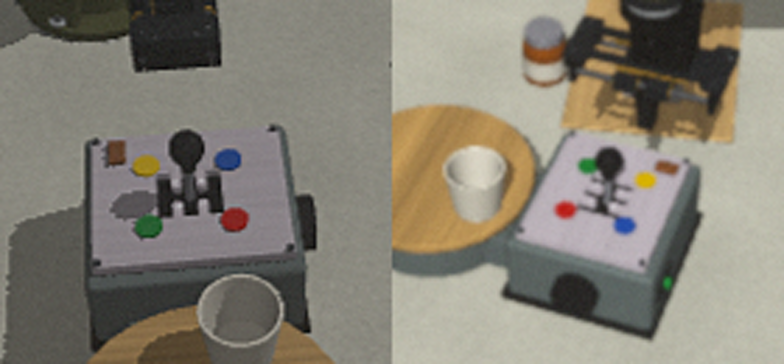

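```bash
python3 - <<'E'
from h import *
X=ctrl.get_state()["position"]
print((proj("scene",X)-[190,130])*2.8,(proj("side",X)-[220,130])*2.8+[392,0])
E
```

```text
[175.65101115  58.622631  ] [645.11818541 123.28887193]
```

The gripper is above its place behind the knob, and the projected TCP matches the picture. Descending, then nudging +x.

```bash
python3 -m pendant '[{"travel":[0.03,0,0],"twist":0},{"travel":[0.06,0,0],"twist":0},{"travel":[0.085,0,0],"twist":0},{"travel":[0.095,0,0],"twist":0},{"travel":[0.095,0,0.003],"twist":0},{"travel":[0.095,0,0.007],"twist":0},{"travel":[0.095,0,0.011],"twist":0},{"travel":[0.095,0,0.014],"twist":0},{"travel":[0.095,0,0.016],"twist":0},{"travel":[0.095,0,0.016],"twist":0}]' -1
cat >> h.py <<'E'
def snap(tag):
    for n in("scene","side"): cv2.imwrite(f"pics/{tag}_{n}.png",ctrl.get_image(n)[:,:,::-1])
    a=cv2.imread(f"pics/{tag}_scene.png")[165:235,220:300];b=cv2.imread(f"pics/{tag}_side.png")[170:240,255:335]
    cv2.imwrite(f"pics/{tag}.png",cv2.resize(np.hstack([a,b]),None,fx=5,fy=5,interpolation=cv2.INTER_CUBIC))
def kn(p,q):
    X=tri([("scene",(np.array(p)+.5)/5-.5+[220,165]),("side",(np.array(q)+.5)/5-.5+[255-80,170])])
    print("knob wheel",wf(X).round(4),X.round(4))
E
python3 - <<'E'
from h import *
goal(-.033,0,.165);snap("d")
E
```

```text
time: 3.88
position: [0.4574, 0.005, 0.1653]
tool_rot: [0.171, 1.565, -0.17]
ft_force: [-0.5, 0.2, -0.9]
grip_width: 0.007
t 3.88 tcp wheel [-0.034  -0.0013] [0.4574 0.005  0.1653] F [-0.5  0.2 -0.9] grip 0.007
travel [0.0003 0.0014 0.001 ] twist -0.002 toolx [-0.001  0.001 -1.   ]
```

View pics/d.png

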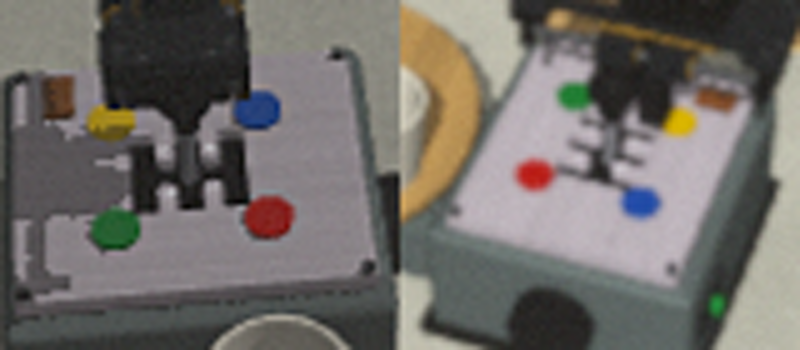

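```bash
python3 - <<'E'
import cv2,numpy as np
a=cv2.imread("pics/d_scene.png")[165:220,235:285];b=cv2.imread("pics/d_side.png")[165:220,275:325]
c=np.hstack([a,b]).astype(float);c=255*(c/255)**.45
cv2.imwrite("pics/d2.png",cv2.resize(c.clip(0,255).astype(np.uint8),None,fx=8,fy=8,interpolation=cv2.INTER_CUBIC))
E
```

```text
(no output)
```

View pics/d2.png

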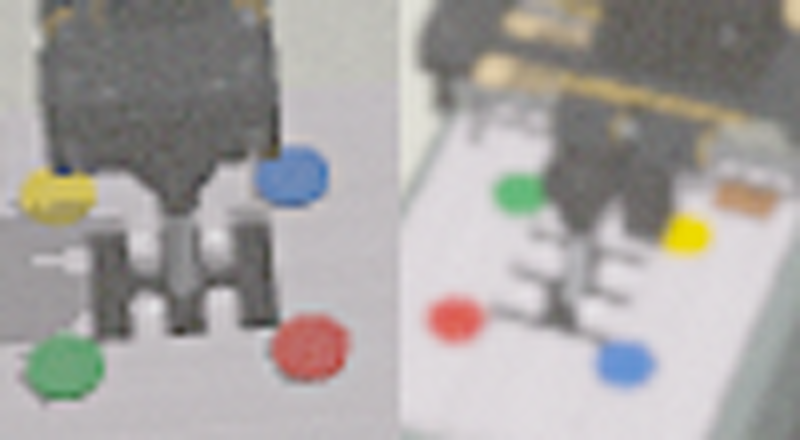

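```bash
python3 - <<'E'
from h import *
c,s=np.cos(th),np.sin(th)
for x in(-.005,0,.005):
    X=np.array([*(mid+np.array([[c,-s],[s,c]])@[x,0.0008]),.185]);print(x,proj("side",X),proj("scene",X))
    B=(X-[*mid,0]);S=np.array([*(mid+np.array([[c,-s],[s,c]])@[x*.606,0.0008]),.120]);print(" stem",proj("side",S),proj("scene",S))
a=cv2.imread("pics/a_side.png").astype(int);d=cv2.imread("pics/d_side.png").astype(int)
for r in (188,190,192,193,194,195): print(r,a[r,285:312].mean(1).astype(int),d[r,285:312].mean(1).astype(int),sep="\n")
E
```

```text
-0.005 [297.20090337 187.34470139] [256.10343613 182.24641315]
 stem [296.40350589 200.07818486] [257.4374659  197.85310651]
0 [295.85834447 187.00595753] [256.20094285 183.6012255 ]
 stem [295.61479141 199.87282974] [257.49608209 198.66270737]
0.005 [294.51802747 186.66777933] [256.29900875 184.96380732]
 stem [294.8268513  199.66767624] [257.55489251 199.47499096]
188
[165 130  79  69  65  68  67  56  37  39  40  39  45  41  42  37  45  82
 147 180 181 181 178 181 180 180 176]
[174 132  84  68  73  67  69  53  37  37  36  36  43  37  36  36  35  32
  37  32  36  34  31  38  79 105 113]
190
[177 146  99  74  67  74  72  77  75  59  41  38  38  36  39  45  74 110
 156 177 177 177 179 179 174 172 173]
[180 151 101  74  71  73  73  79  80  60  36  32  38  34  37  45  72  65
  40  38  34  34  33  39  90 145 174]
192
[181 178 169 154 151 152 138 144 159 127  66  40  36  37  56  95 138 166
 179 180 179 175 162 143 136 135 136]
[184 183 174 160 152 151 139 146 159 127  60  35  32  38  59  99 134 109
  50  39  36  37  36  54  95 123 138]
193
[181 181 180 177 173 162 135 126 148 141  95  45  36  47  82 132 164 177
 182 180 177 161 144 130 127 129 129]
[187 185 182 180 178 165 138 133 150 144  95  46  36  42  79 135 165 129
  55  41  40  34  39  72 109 129 131]
194
[181 177 177 177 177 163 120 101 113 111  88  74  69  67  95 144 169 175
 176 177 178 164 142 128 129 128 128]
[185 184 184 182 182 168 128 104 117 116  95  70  66  69  95 149 170 143
  94  69  57  51  56  96 123 131 133]
195
[180 180 176 179 177 172 160 153 154 122  92  94  96  84  88 127 153 165
 166 170 170 162 146 128 128 129 127]
[184 184 184 184 183 183 163 155 155 128  89  97 100  82  90 132 157 159
 144 131 110  90  93 113 129 132 132]
```

The knob has not moved: the pixel columns match the first picture, and the shut fingers are thinner than assumed. Continuing in small steps.

```bash
python3 -m pendant '[{"travel":[0,0.001,0.002],"twist":0},{"travel":[0,0.001,0.004],"twist":0},{"travel":[0,0.001,0.006],"twist":0},{"travel":[0,0.001,0.006],"twist":0}]' -1
cat >> h.py <<'E'
def shift(tag,r0=184,r1=197,c0=283,c1=304):
    a=cv2.imread("pics/a_side.png");d=ctrl.get_image("side")[:,:,::-1];cv2.imwrite(f"pics/{tag}_side.png",d)
    for r in(188,190,192,193): print(r,d[r,283:312].mean(1).astype(int))
    # stem region match
    t=a[183:194,284:296].copy()
    ax=np.float32
    best=cv2.matchTemplate(d[175:205,270:310],t,cv2.TM_CCOEFF_NORMED);print(cv2.minMaxLoc(best))
E
python3 - <<'E'
from h import *
goal(-.025,0,.165);shift("e")
E
```

```text
time: 4.47
position: [0.4631, 0.0049, 0.1654]
tool_rot: [0.171, 1.566, -0.169]
ft_force: [-2.9, 1.6, 3.7]
grip_width: 0.006
t 4.47 tcp wheel [-0.0284 -0.0002] [0.4631 0.0049 0.1654] F [-2.9  1.6  3.7] grip 0.006
travel [0.0004 0.0002 0.0034] twist -0.002 toolx [-0.002  0.001 -1.   ]
188 [182 182 174 133  85  72  70  70  64  58  36  35  38  41  43  43  32  37
  32  38  38  36  35  35  53  96 114 113 115]
190 [184 184 183 147  98  77  70  74  73  80  74  52  37  34  37  36  33  40
  38  32  39  37  31  34  67 141 174 177 175]
192 [186 187 185 182 175 161 154 152 137 150 159 125  66  37  35  34  60  77
  58  36  42  40  31  51  96 126 133 134 137]
193 [183 186 187 183 183 182 179 170 134 132 149 122  70  38  34  54  82  93
  73  47  38  39  37  69 111 130 132 131 134]
(-0.6029205918312073, 0.990886926651001, (0, 15), (14, 8))
```

Contact at about 3 N. Pushing 5 mm more.

```bash
python3 -m pendant '[{"travel":[0,0,0.0015],"twist":0},{"travel":[0,0,0.003],"twist":0},{"travel":[0,0,0.0045],"twist":0},{"travel":[0,0,0.0055],"twist":0},{"travel":[0,0,0.0055],"twist":0}]' -1
python3 - <<'E'
from h import *
goal(-.025,0,.165);shift("f")
E
```

```text
time: 5.15
position: [0.4686, 0.0037, 0.1653]
tool_rot: [0.171, 1.566, -0.169]
ft_force: [-2.5, 0.6, 3.7]
grip_width: 0.004
t 5.15 tcp wheel [-0.0228 -0.0002] [0.4686 0.0037 0.1653] F [-2.5  0.6  3.7] grip 0.004
travel [ 0.0003  0.0002 -0.0022] twist -0.002 toolx [-0.002  0.001 -1.   ]
188 [184 178 170 132  83  70  68  55  43  39  34  37  40  40  35  34  31  36
  36  33  34  32  37  84 137 156 137 122 150]
190 [181 183 179 150  99  76  73  74  70  55  44  38  32  37  37  46  46  35
  32  35  36  31  41  97 156 179 181 175 181]
192 [183 185 187 184 175 161 153 152 137 131 102  47  30  32  41  80  71  39
  39  37  36  39  84 143 162 142 138 134 135]
193 [184 187 186 186 183 180 180 169 137 128 113  75  48  46  60  95  90  61
  45  40  42  61  99 141 150 133 131 133 131]
(-0.6141452193260193, 0.9364178776741028, (27, 17), (13, 8))
```

The knob has shifted 1.3 px, about 5 mm, so it is at x≈0. Now going around to the -y side at the same height, which is 45 mm above the plate.

```bash
python3 -m pendant '[{"travel":[0,0,-0.012],"twist":0},{"travel":[0,-0.01,-0.022],"twist":0},{"travel":[0,-0.035,-0.022],"twist":0},{"travel":[0,-0.05,-0.022],"twist":0},{"travel":[0,-0.052,-0.01],"twist":0},{"travel":[0,-0.052,0.01],"twist":0},{"travel":[0,-0.052,0.023],"twist":0},{"travel":[0,-0.052,0.023],"twist":0}]' -1
python3 - <<'E'
from h import *
goal(0,-.035,.165);snap("g")
E
```

```text
time: 6.2
position: [0.4806, -0.0515, 0.165]
tool_rot: [0.172, 1.566, -0.168]
ft_force: [-0.2, 0.6, -0.5]
grip_width: 0.009
t 6.2 tcp wheel [ 0.0008 -0.0516] [ 0.4806 -0.0515  0.165 ] F [-0.2  0.6 -0.5] grip 0.009
travel [-0.      0.0166 -0.0008] twist -0.001 toolx [-0.002  0.003 -1.   ]
```

View pics/g.png

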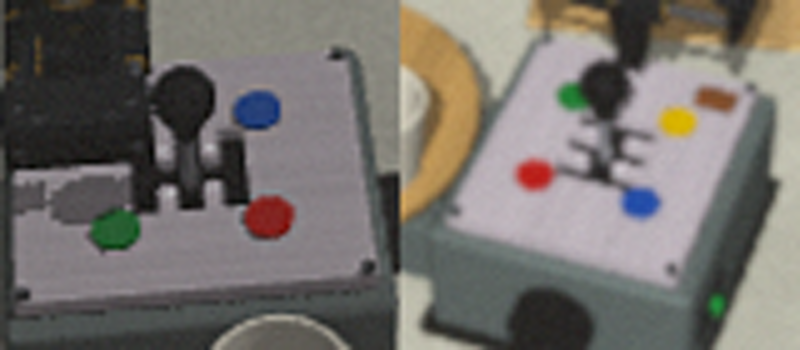

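```bash
python3 -c "
from h import *
kn((183,97),(605,87))"
```

```text
knob wheel [0.001  0.0007] [ 4.920e-01 -4.000e-04  1.846e-01]
```

The knob is at (+1, +1) mm, in the lane. Pushing +y.

```bash
python3 -m pendant '[{"travel":[0,0.01,0],"twist":0},{"travel":[0,0.018,0],"twist":0},{"travel":[0,0.023,0],"twist":0},{"travel":[0,0.028,0],"twist":0},{"travel":[0,0.033,0],"twist":0},{"travel":[0,0.038,0],"twist":0},{"travel":[0,0.043,0],"twist":0},{"travel":[0,0.048,0],"twist":0},{"travel":[0,0.052,0],"twist":0},{"travel":[0,0.052,0],"twist":0}]' -1
python3 - <<'E'
from h import *
goal(0,.015,.165);snap("i")
E
```

```text
time: 7.55
position: [0.4907, -0.0, 0.1648]
tool_rot: [0.171, 1.567, -0.167]
ft_force: [-0.8, -2.0, -0.2]
grip_width: 0.004
t 7.55 tcp wheel [-0.0004  0.0008] [ 0.4907 -0.      0.1648] F [-0.8 -2.  -0.2] grip 0.004
travel [-0.0002  0.0142  0.0004] twist -0.0 toolx [-0.003  0.003 -1.   ]
```

View pics/i.png

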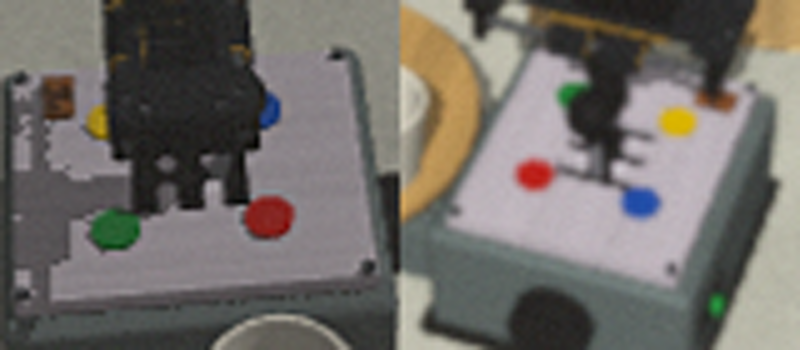

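The lever is moving along the lane with about 2 N of contact force. Pushing on to the column end in small steps.

```bash
python3 -m pendant '[{"travel":[0,0.004,0],"twist":0},{"travel":[0,0.008,0],"twist":0},{"travel":[0,0.011,0],"twist":0},{"travel":[0,0.013,0],"twist":0},{"travel":[0,0.014,0],"twist":0},{"travel":[0,0.014,0],"twist":0}]' -1
python3 - <<'E'
from h import *
goal(0,.015,.165);snap("j")
E
```

```text
time: 8.4
position: [0.4936, 0.0135, 0.1648]
tool_rot: [0.172, 1.568, -0.168]
ft_force: [-0.8, -2.0, -1.9]
grip_width: 0.003
t 8.4 tcp wheel [-0.0005  0.0147] [0.4936 0.0135 0.1648] F [-0.8 -2.  -1.9] grip 0.003
travel [-0.0002  0.0003  0.0005] twist -0.001 toolx [-0.003  0.003 -1.   ]
```

View pics/j.png

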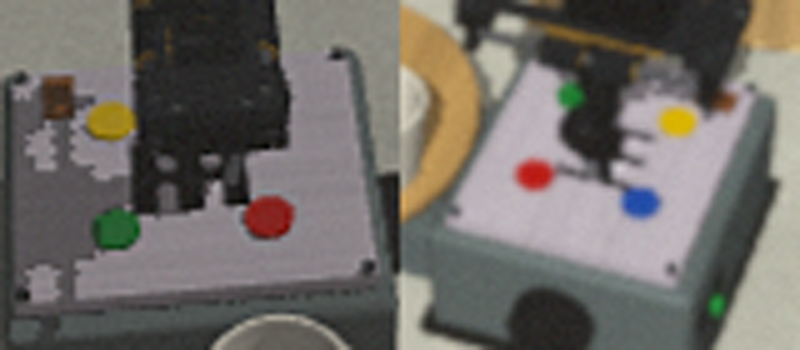

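```bash
python3 -c "
from h import *
for q in ((592,130),(590,128),(594,133)):
  for z in (.18,.182): print(q,z,wf(onz('side',(np.array(q)+.5)/5-.5+[175,170],z)))"
python3 - <<'E'
import cv2
b=cv2.imread("pics/j_side.png")[175:225,275:325].astype(float);b=255*(b/255)**.5
cv2.imwrite("pics/j2.png",cv2.resize(b.astype('uint8'),None,fx=10,fy=10,interpolation=cv2.INTER_CUBIC))
E
```

```text
(592, 130) 0.18 [-0.00320483  0.03965068]
(592, 130) 0.182 [-0.00385255  0.04152249]
(590, 128) 0.18 [-0.00124495  0.03828492]
(590, 128) 0.182 [-0.00189633  0.04015928]
(594, 133) 0.18 [-0.00548725  0.04193177]
(594, 133) 0.182 [-0.00613071  0.04379933]
```

View pics/j2.png

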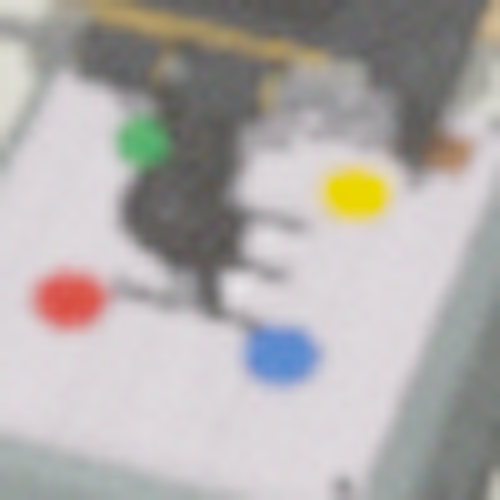

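Knob at y≈41 mm. Pushing another 3 mm to confirm the end of the lane by force.

```bash
python3 -m pendant '[{"travel":[0,0.001,0],"twist":0},{"travel":[0,0.002,0],"twist":0},{"travel":[0,0.003,0],"twist":0}]' -1
python3 - <<'E'
from h import *
goal(0,.015,.165)
E
```

```text
time: 8.88
position: [0.4942, 0.0161, 0.1648]
tool_rot: [0.171, 1.568, -0.168]
ft_force: [-0.3, -4.6, -2.3]
grip_width: 0.008
t 8.88 tcp wheel [-0.0005  0.0173] [0.4942 0.0161 0.1648] F [-0.3 -4.6 -2.3] grip 0.008
travel [-0.0002 -0.0023  0.0005] twist -0.001 toolx [-0.003  0.002 -1.   ]
```

```bash
python3 -m pendant '[{"travel":[0,-0.012,0],"twist":0},{"travel":[0,-0.025,0.005],"twist":0},{"travel":[0,-0.027,0.025],"twist":0},{"travel":[0,-0.022,0.043],"twist":0},{"travel":[0,-0.005,0.048],"twist":0},{"travel":[0,0.015,0.048],"twist":0},{"travel":[0,0.026,0.046],"twist":0},{"travel":[0,0.026,0.046],"twist":0}]' -1
python3 - <<'E'
from h import *
goal(0.03,.043,.165);snap("k")
E
```

```text
time: 9.88
position: [0.5447, 0.0321, 0.1648]
tool_rot: [0.17, 1.568, -0.167]
ft_force: [0.0, -0.4, 0.5]
grip_width: 0.001
t 9.88 tcp wheel [0.0455 0.0437] [0.5447 0.0321 0.1648] F [ 0.  -0.4  0.5] grip 0.001
travel [-0.0002 -0.0007 -0.0155] twist 0.001 toolx [-0.003  0.003 -1.   ]
```

View pics/k.png

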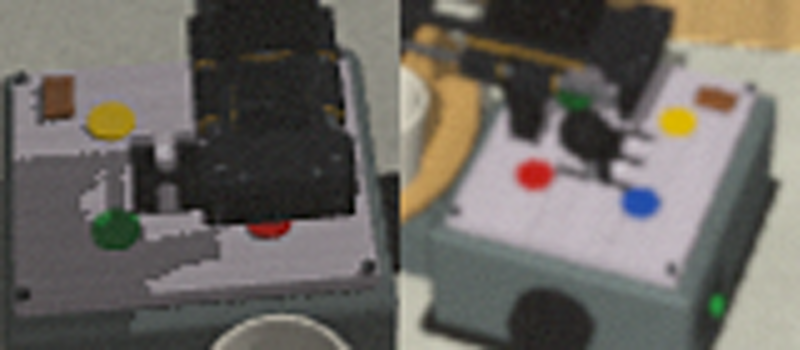

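The lever stands in the left column with the fingers on its +x side. Pushing -x into the slot.

```bash
python3 -m pendant '[{"travel":[0,-0.001,-0.01],"twist":0},{"travel":[0,-0.001,-0.016],"twist":0},{"travel":[0,-0.001,-0.021],"twist":0},{"travel":[0,-0.001,-0.026],"twist":0},{"travel":[0,-0.001,-0.031],"twist":0},{"travel":[0,-0.001,-0.036],"twist":0},{"travel":[0,-0.001,-0.041],"twist":0},{"travel":[0,-0.001,-0.046],"twist":0},{"travel":[0,-0.001,-0.05],"twist":0},{"travel":[0,-0.001,-0.05],"twist":0}]' -1
python3 - <<'E'
from h import *
goal(-0.014,.043,.165);snap("l")
E
```

```text
time: 11.22
position: [0.4945, 0.0407, 0.1644]
tool_rot: [0.171, 1.569, -0.169]
ft_force: [1.9, -2.5, 1.4]
grip_width: 0.009
t 11.22 tcp wheel [-0.0054  0.0414] [0.4945 0.0407 0.1644] F [ 1.9 -2.5  1.4] grip 0.009
travel [-0.0006  0.0016 -0.0086] twist -0.001 toolx [-0.005  0.002 -1.   ]
```

View pics/l.png

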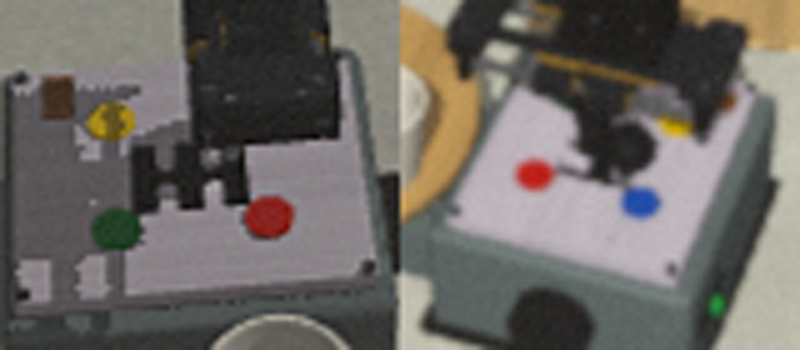

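The knob is sliding into the slot towards blue, at side pixel (632,148) of the crop. Pushing to the end.

```bash
python3 -m pendant '[{"travel":[0,0.001,-0.004],"twist":0},{"travel":[0,0.001,-0.007],"twist":0},{"travel":[0,0.001,-0.01],"twist":0},{"travel":[0,0.001,-0.012],"twist":0},{"travel":[0,0.001,-0.013],"twist":0}]' -1
python3 - <<'E'
from h import *
goal(-0.014,.043,.165);snap("m")
E
```

```text
time: 11.95
position: [0.4879, 0.042, 0.1643]
tool_rot: [0.173, 1.556, -0.17]
ft_force: [20.7, -5.8, -15.9]
grip_width: 0.007
t 11.95 tcp wheel [-0.0121  0.0412] [0.4879 0.042  0.1643] F [ 20.7  -5.8 -15.9] grip 0.007
travel [-0.0007  0.0017 -0.0019] twist -0.003 toolx [ 0.008  0.001 -1.   ]
```

View pics/m.png

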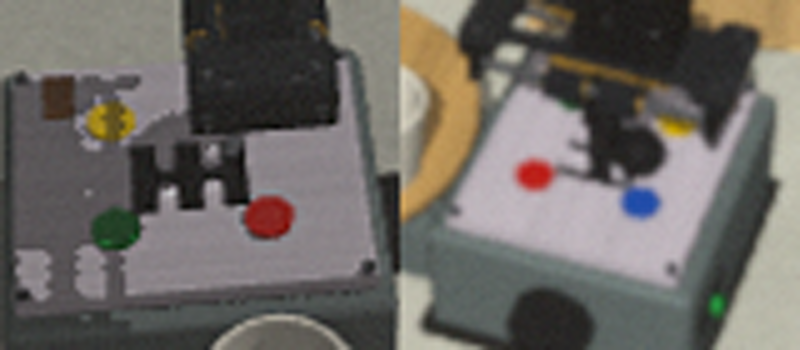

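The force rose to about 20 N, so the lever is against the slot end. Backing off, rising and moving clear to check.

```bash
python3 -m pendant '[{"travel":[0,0,0.006],"twist":0},{"travel":[0,0,0.02],"twist":0},{"travel":[-0.02,0,0.03],"twist":0},{"travel":[-0.06,0,0.03],"twist":0},{"travel":[-0.1,0,0.03],"twist":0},{"travel":[-0.12,-0.05,0.03],"twist":0},{"travel":[-0.12,-0.1,0.03],"twist":0},{"travel":[-0.12,-0.15,0.03],"twist":0},{"travel":[-0.12,-0.2,0.03],"twist":0},{"travel":[-0.12,-0.2,0.03],"twist":0}]' -1
python3 - <<'E'
from h import *
goal(-0.014,.043,.165);snap("n")
E
```

```text
time: 13.3
position: [0.4713, -0.1641, 0.2833]
tool_rot: [0.179, 1.558, -0.176]
ft_force: [0.1, 0.9, -0.2]
grip_width: 0.006
t 13.3 tcp wheel [ 0.0158 -0.1636] [ 0.4713 -0.1641  0.2833] F [ 0.1  0.9 -0.2] grip 0.006
travel [ 0.1186  0.206  -0.0327] twist -0.011 toolx [ 0.006  0.001 -1.   ]
```

View pics/n.png

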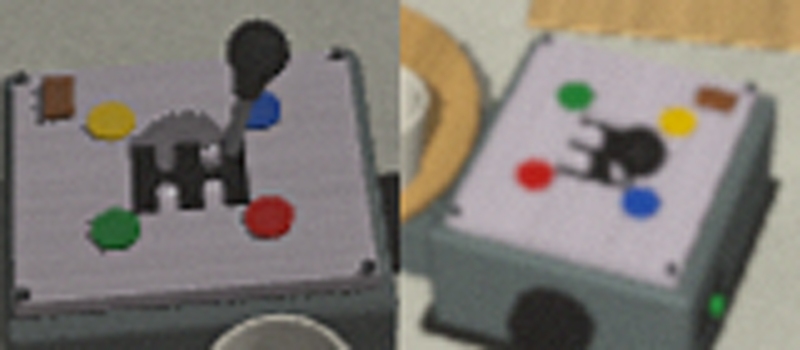

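View pics/n_scene.png

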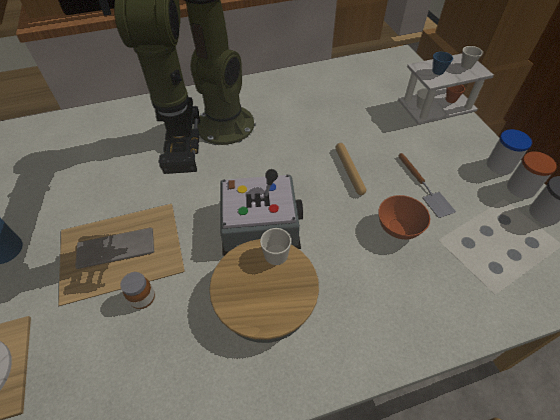

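```bash
python3 -c "
from h import *
kn((258,51),(637,152))
a=cv2.imread('pics/a_scene.png').astype(int);b=cv2.imread('pics/n_scene.png').astype(int)
for n,(x,y,r) in dict(cup=(276,246,16),rib=(231,184,5),slab=(115,247,40),jar=(138,290,16),bowl=(404,217,26),roller=(350,168,25),spat=(427,185,28)).items(): print(n,np.median(abs(a-b)[y-r:y+r,x-r:x+r]),abs(a-b)[y-r:y+r,x-r:x+r].max())
"
```

```text
knob wheel [-0.0379  0.0447] [0.4634 0.0508 0.1751]
cup 5.0 17
rib 4.0 11
slab 6.0 57
jar 4.0 13
bowl 4.0 16
roller 6.0 14
spat 6.0 16
```

```bash
python3 - <<'E'
from h import *
def circ(f,x,y,r=9):
    g=cv2.imread(f).mean(2)[y-r:y+r+1,x-r:x+r+1];g=cv2.resize(g,None,fx=8,fy=8,interpolation=cv2.INTER_CUBIC)
    m=(g<85).astype(np.uint8);m=cv2.morphologyEx(m,cv2.MORPH_OPEN,cv2.getStructuringElement(2,(57,57)))
    n,l,s,c=cv2.connectedComponentsWithStats(m);i=1+np.argmax(s[1:,4]);cc=max(cv2.findContours((l==i).astype(np.uint8),0,1)[0],key=len)
    (u,v),R=cv2.minEnclosingCircle(cc);print(f,s[i],R/8)
    return (c[i]+.5)/8-.5+[x-r,y-r]
for t,(p,q) in dict(a=((256,182),(297,187)),g=((256,184),(296,187)),n=((271,175),(302,200))).items():
    P1=circ(f"pics/{t}_scene.png",*p);P2=circ(f"pics/{t}_side.png",*q);X=tri([("scene",P1),("side",P2)])
    print(t,P1,P2,wf(X),X[2], "scene-only",wf(onz("scene",P1,X[2])),"side-only",wf(onz("side",P2,X[2])))
E
```

```text
pics/a_scene.png [  27   26  102  117 8960] 7.252436637878418
pics/a_side.png [  36   40   80   81 4843] 5.053646087646484
a [256.1812779 182.8164202] [297.10235133 187.44929537] [-0.00431998  0.00064544] 0.18378757578571292 scene-only [-0.00397124  0.0008896 ] side-only [-0.00445544  0.00023246]
pics/g_scene.png [    0    25   129   127 11823] 9.901670455932617
pics/g_side.png [  29   35   81   83 5067] 5.224108695983887
g [254.32517656 185.29056183] [295.31765591 187.0497459 ] [ 0.00276915 -0.00395151] 0.180551745813452 scene-only [ 0.00170577 -0.0047071 ] side-only [ 0.00318186 -0.00268277]
pics/n_scene.png [  27   25  100  116 8591] 7.307168483734131
pics/n_side.png [  30   37   88   77 5157] 5.593326091766357
n [270.92657287 175.48515161] [301.89862081 199.75708988] [-0.03672835  0.04339174] 0.17418382371253374 scene-only [-0.03614351  0.0437848 ] side-only [-0.03696978  0.04272463]
```

The knob is at (-37..-38, 44) mm and nothing else has moved. It hit a hard stop, but I measure 2-3 mm short of the nominal 40 mm. There is time for a second push higher on the knob, to confirm it is fully home.

```bash
python3 -m pendant '[{"travel":[0,0.05,0],"twist":0},{"travel":[0,0.1,0],"twist":0},{"travel":[0,0.15,0],"twist":0},{"travel":[0,0.19,0],"twist":0},{"travel":[0,0.206,0],"twist":0},{"travel":[0.03,0.206,0],"twist":0},{"travel":[0.07,0.206,0],"twist":0},{"travel":[0.1,0.206,0],"twist":0},{"travel":[0.107,0.206,0],"twist":0},{"travel":[0.107,0.206,-0.005],"twist":0}]' -1
python3 - <<'E'
from h import *
goal(-0.013,.043,.176)
E
```

```text
time: 14.65
position: [0.5137, 0.0432, 0.1778]
tool_rot: [0.175, 1.557, -0.169]
ft_force: [-0.1, 0.5, 0.3]
grip_width: 0.006
t 14.65 tcp wheel [0.0128 0.0479] [0.5137 0.0432 0.1778] F [-0.1  0.5  0.3] grip 0.006
travel [ 0.0016 -0.0051 -0.0258] twist -0.004 toolx [ 0.007  0.003 -1.   ]
```

```bash
python3 -m pendant '[{"travel":[0.002,-0.005,-0.006],"twist":0},{"travel":[0.002,-0.005,-0.012],"twist":0},{"travel":[0.002,-0.005,-0.018],"twist":0},{"travel":[0.002,-0.005,-0.022],"twist":0},{"travel":[0.002,-0.005,-0.024],"twist":0},{"travel":[0.002,-0.005,-0.024],"twist":0}]' -1
python3 - <<'E'
from h import *
goal(-0.013,.043,.176)
E
```

```text
time: 15.4
position: [0.4896, 0.0435, 0.1759]
tool_rot: [0.175, 1.556, -0.169]
ft_force: [1.7, -0.1, -0.8]
grip_width: 0.008
t 15.4 tcp wheel [-0.0108  0.0431] [0.4896 0.0435 0.1759] F [ 1.7 -0.1 -0.8] grip 0.008
travel [-0.0001 -0.0001 -0.0022] twist -0.004 toolx [ 0.008  0.003 -1.   ]
```

```bash
python3 -m pendant '[{"travel":[0,0,-0.001],"twist":0},{"travel":[0,0,-0.002],"twist":0},{"travel":[0,0,-0.003],"twist":0},{"travel":[0,0,-0.004],"twist":0}]' -1
python3 - <<'E'
from h import *
goal(-0.013,.043,.176)
E
```

```text
time: 15.9
position: [0.4883, 0.0437, 0.1763]
tool_rot: [0.176, 1.55, -0.169]
ft_force: [9.7, -0.9, -4.9]
grip_width: 0.002
t 15.9 tcp wheel [-0.0121  0.043 ] [0.4883 0.0437 0.1763] F [ 9.7 -0.9 -4.9] grip 0.002
travel [ 0.0003 -0.     -0.0009] twist -0.004 toolx [ 0.014  0.003 -1.   ]
```

The stop comes at the same place with a horizontal 10 N push, so the lever is at the wall. Withdrawing.

```bash
python3 -m pendant '[{"travel":[0,0,0.006],"twist":0},{"travel":[0,0,0.018],"twist":0},{"travel":[-0.03,0,0.03],"twist":0},{"travel":[-0.07,0,0.03],"twist":0},{"travel":[-0.1,0,0.03],"twist":0},{"travel":[-0.11,-0.05,0.03],"twist":0},{"travel":[-0.11,-0.1,0.03],"twist":0},{"travel":[-0.11,-0.15,0.03],"twist":0},{"travel":[-0.11,-0.2,0.03],"twist":0},{"travel":[-0.11,-0.2,0.03],"twist":0}]' -1
python3 - <<'E'
from h import *
goal(-0.014,.043,.165);snap("o")
E
```

```text
time: 17.15
position: [0.4709, -0.1633, 0.2848]
tool_rot: [0.182, 1.552, -0.176]
ft_force: [0.4, 1.6, -1.6]
grip_width: 0.008
t 17.15 tcp wheel [ 0.0152 -0.1629] [ 0.4709 -0.1633  0.2848] F [ 0.4  1.6 -1.6] grip 0.008
travel [ 0.1205  0.2049 -0.0331] twist -0.013 toolx [ 0.011  0.003 -1.   ]
```

View pics/o.png

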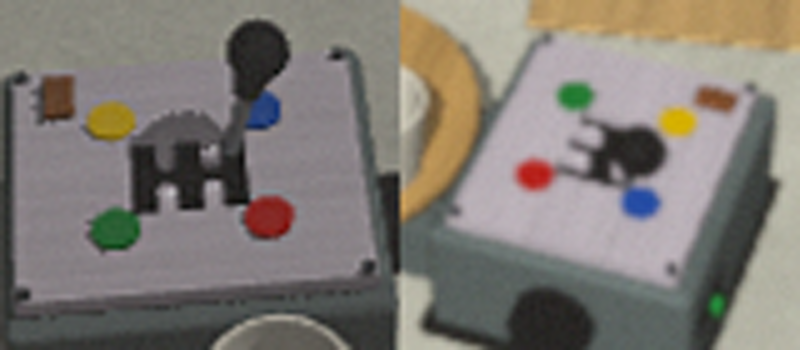

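The knob is unchanged, at (258,51) in the scene crop and (637,152) in the side crop: home in the blue slot with the robot clear. Handing in.

```bash
python3 -c "
from bench import ctrl
print(ctrl.close_job())"
```

```text
the job is handed in; nothing more can be done
None
```

The lever is in the blue gear, home in the near-left slot, and the job was handed in at about 17 s with the robot clear.

- **Moves:** with the fingers shut, I pushed the lever +x into the cross lane, then +y along the lane to the left column, then -x into the slot until it stopped.
- **Home check:** the knob measures about (-37 to -38, +44) mm in the wheel's frame, 2–3 mm short of the nominal -40 but within the 4 mm play. The first push stopped hard, with about 20 N along the push (about 27 N in all). A second push, higher on the knob, stopped at the same place with about 10 N and the knob did not move, so I took it as fully home.
- **Surroundings:** comparing the scene camera's first picture with one taken after the first slot push, the cup, rib, jar, bowl, roller and spatula had not moved. The slab area differed only where the arm's shadow falls. After the second push I looked only at the gearbox close-up, where the rib and discs were in place.

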